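# Take the rock out of a marking-out stand and lock its levelling screw

### The job

The green marking-out stand rocks because the levelling screw at its one adjustable corner hangs short of its packing disc. Turn the screw clockwise, gently, until its foot carries a fair share of the weight and all four feet are firmly loaded (not so far that the two feet next to it go light), and let go of it; then swing the red-tipped lock lever all the way over to its stop. Keep the stand where it is and leave the brass fitting on it and the hole saw alone.

Things in the scene. Friction and masses are not known exactly. Their poses are not given: they have to be found in the camera images.
- stand: Green marking-out stand, loose, about 5 kg: plate 210 (x) x 170 (y) x 20 mm, top 42 mm above the bench; origin at bench level under the plate's centre, x along the long side, roughly away from the robot, y left. Three sprung rubber feet (1 mm per 20 N); levelling screw at (-85, 65) mm. A dark angle block, 98 mm high over the bench, is bolted at (56, -45) mm and shifts the weight to that side.
- level_screw: Steel levelling screw with a square head; origin on its axis at the bottom of its foot, x and y square to the head's flats, z up. Clockwise seen from above drives head and foot together down, 10 mm a turn. Thread friction 0.06 N m. At the start the foot hangs free, 1 to 7 mm above a dark packing disc of unknown thickness, and the stand sits on its other feet; 15 N down on the screw rocks it.
- screw_grip (a point): Middle of the square head, 83 mm above the screw's origin, same axes. The head is 30 x 30 mm, 26 mm high (13 mm above and below this point): grip it across two opposite flats from above; it can be taken anew every quarter turn, and the open fingers can turn back round it.
- screw_foot: Rubber foot of the screw, 44 x 6 mm, turning with it; origin under its centre. Once on the disc it sinks no more: further turning lifts the stand's corner, and drag adds 0.01 to 0.02 N m of turning torque per N of load. Past first felt touch the load grows to 11 to 15 N in 0.7 rad; from 1.1 rad on the two feet beside it go light. 9 to 17 N on this foot shares the weight well.
- foot_near: Rubber foot of the stand at (-85, -65) mm of the stand, 34 mm across; origin at the centre of its underside. It unloads as the screw is driven down.
- foot_far_left: Rubber foot of the stand at (85, 65) mm, 34 mm across; origin at the centre of its underside. It unloads as the screw is driven down.
- foot_far_right: Rubber foot of the stand at (85, -65) mm, 34 mm across, diagonally opposite the screw; origin at the centre of its underside.
- lock_lever (a joint): Lock lever on the stand's top, turning about a vertical pin: 0 = pointing to the stand's -y, grows anticlockwise seen from above; 1.5 rad = at its stop (locked), pointing to the stand's +x. It starts open, between 0 and 0.3, resists with about 0.12 N m (2.2 N at the post) and stays where it is left.
- lever_post (a point): Middle of the upright red post at the lever's free end: 16 mm across, standing from 54 to 80 mm above the bench; this point is at about 66 mm, 55 mm from the pivot.
- lever_pivot (a point): The lever's pivot axis at the same height as lever_post, at (10, 60) mm of the stand.
- brass_fitting: Brass fitting standing on the stand's top near the corner at (-62, -45) mm, 42 mm across, 56 mm high; origin at the centre of its underside. To be left alone.
- hole_saw: Dark hole saw with a shank, standing on the bench to the near left of the stand, 50 mm across, 61 mm high; origin at the centre of its underside. To be left alone.

How it is judged:
On the way, in this order (a step that is already met when the one before it is completed fails the run):
1. with the lever still open and the robot's fingers off everything, all four feet carry at least 6 N each (contact force between each of screw_foot, foot_near, foot_far_left, foot_far_right and anything else above 6 N and contact force between the fingers and anything else below 0.5 N and value of joint lock_lever below 0.6 rad), for 0.3 s.
2. the lock lever is swung to its stop (value of joint lock_lever above 1.38 rad), for 0.2 s.
At the end, for the whole second after the job is handed in: all four feet (the screw's and the three fixed ones) carry at least 6 N each; the lock lever stands within 0.12 rad of its stop (joint above 1.38); the stand is level within 0.03 rad, at rest and within 30 mm of where it was; the brass fitting still stands upright on it (contact force between each of screw_foot, foot_near, foot_far_left, foot_far_right and anything else above 6 N and value of joint lock_lever above 1.38 rad and distance of stand from where it was at the start of the episode below 0.03 m and angle between stand's own z axis and vertical below 0.03 rad and linear speed of stand below 0.01 m/s and angle between brass_fitting's own z axis and vertical below 0.15 rad and height (world z) of brass_fitting above 0.03 m); the robot touches nothing.
It fails at once if the screw foot is forced onto its disc with more than 40 N (contact force between screw_foot and anything else above 40 N).
It fails at once if the lock lever is pushed with more than 25 N (contact force between the fingers and lock_lever above 25 N).
It fails at once if the brass fitting is touched by the robot or falls over (contact force between any of the fingers, the arm and brass_fitting above 0.5 N or angle between brass_fitting's own z axis and vertical above 0.3 rad).
It fails at once if the hole saw is moved by more than 10 mm (distance of hole_saw from where it was at the start of the episode above 0.01 m).
It also fails if it takes over 72 s, if anything falls off the work surface, if the arm or the gripper's body presses on something with over 40 N, if the wrist force passes 120 N, or if a joint passes its speed limit or range.

### The arm

A 7-joint arm with a two-finger parallel gripper is mounted at the origin on a cart in front of the work surface, level with it; the furniture and walls round the work are solid. World frame = base frame: x ahead of the robot, y to its left, z up, the work surface at z = 0. Lengths are in m, angles in rad, forces in N, time in s.
With the tool pointing down it reaches from about 0.35 to 0.9 m from the base axis. Payload 8.1 kg.
Tool frame: the origin (TCP) lies on the centre line of the jaws, within the pads' length; the fingertips stand 14 mm ahead of it and the grasp point (between the pads) lies 5 mm behind it; z points along the fingers, y is the direction in which the jaws open and shut (so a half turn about z gives the same grasp; the last joint's range is limited). The gripper opens to 92 mm and grips with 3 to 60 N. Pads are 19 mm wide; open, the fingers measure 130 mm over their backs; the gripper's body (75 mm by 190 mm) begins 47 mm behind the grasp point.
Start: joints at [1.105, 0.434, 0.025, 1.573, -0.012, 1.134, -0.075], TCP at [0.222, -0.584, 0.241] pointing down, gripper open.
Joint ranges: [-2.62, 2.62], [-0.44, 2.09], [-1.27, 1.32], [0.08, 2.57], [-1.32, 4.46], [0.12, 2], [-2.74, 2.74]. Speed limits (rad/s): [2.22, 2.22, 3.01, 3.01, 3.14, 3.14, 3.14].

### API

Orientations are given as a rotation vector (axis times angle).
In Python, from cell import observe, eyes, arm gives the robot as it stands.
- The arm moves only by the tool step_arm, never from a script. Its argument "series" is a list that holds one entry, the list of rows, each a list of 5 numbers: the finger opening in m, from 0 to 0.0918, then the shift along the world's x, y, z in m, then the turn about the world's z in degrees. In form: [[[hand, dx, dy, dz, spin], ...]]. A call has 1 to 20 rows; each row is the pose to reach, as a shift and turn from the pose measured when the call began; what a row does not reach only later rows make up. A row lasts 1/12 s, in which the tool goes at most 41.7 mm and 7.16 degrees, less where a joint would pass 70% of its speed; a pose out of reach is approached as far as the arm can. A call with a gripper value outside its range is refused whole. The fingers move at their own pace and stop on an object; "squeeze" is the grip in N (left out, the last holds). Time passes only in rows, so rows that repeat a pose let the fingers close. It gives the time, the measured TCP pose, the force and the opening at its end, in the units of the state.
- observe(): the state, without advancing time (a new reading comes with each control period).
- eyes.get_image(name): name is "side" or "top"; returns (picture, depth): 384x512x3 uint8, red, green, blue; 384x512 float32, m along the optical axis (not along the pixel's ray), 0 where there is no reading.
- eyes.camera_params(name): a dict with "intrinsics" (3x3 intrinsics, pixels), "distortion" ([k1, k2, p1, p2, k3] as OpenCV has them; the pictures are not rectified), "position" and "attitude" of the camera in the world. Camera axes: x right, y down, z forward; pixel columns grow to the right and rows downward; lengths in m; the calibration is good to about 2 mm. A picture is of the moment at which its call begins. camera_params takes no time and is no camera call.
- arm.sign_off(): hands the job in, once; it reports no verdict.
The state is a dict: "clock": time; "joints": joint angles; "dq": joint speeds; "joint_efforts": joint torques, N m; "position": TCP position; "ee_rot": TCP orientation; "force": force on the tool from outside, world axes, zero at the start; "ft_torque": the same for the moment, N m; "width": opening from 0.0 (shut) to 1.0 (fully open).
Only numpy, scipy, OpenCV 4.12 (cv2) and the standard library are available. Lean on these libraries where they do the work, as an engineer would, in place of code of your own. Each camera call takes 0.05 s, during which the arm holds its last target.

## Working session

There is one attempt and no reset: what is moved stays moved. The work goes in short steps, Python scripts to look and compute and a tool call to move; the robot and the scene stay as the last step left them, time stands still between calls to the robot, and variables do not carry over. Pictures are saved under pics/ and viewed, and the job is handed in when it is done.

Besides the shell and the picture viewer there is one more tool, called after "Request:" as name([rows], argument=value, ...), one row to a line, values as JSON. step_arm: Moves the arm, as the interface text tells. Its arguments: {"type":"object","properties":{"series":{"type":"array"},"squeeze":{"type":"number"}},"required":["series"]}

```bash
mkdir -p pics; ls
python3 - <<'E'
from cell import observe, eyes, arm
import cv2
s=observe();print(s)
for n in("side","top"):
    p,d=eyes.get_image(n);cv2.imwrite(f"pics/{n}0.png",p[:,:,::-1]);import numpy as np;np.save(f"pics/{n}0.npy",d);print(eyes.camera_params(n))
E
```

```text
pics
{'clock': 0.0, 'joints': array([ 1.10536877,  0.4352246 ,  0.02495542,  1.57410697, -0.01161343,
        1.1339658 , -0.0750745 ]), 'dq': array([ 1.35895517e-04, -1.06594305e-03, -1.61390600e-03, -6.33984978e-04,
       -8.64812986e-04,  9.04788256e-04,  1.49322251e-05]), 'joint_efforts': array([-1.10494395e-03, -6.67857885e+01,  9.84285213e-01, -3.14459074e+01,
       -6.06830930e-02,  4.28323529e-02,  1.37538941e-04]), 'position': array([ 0.22161406, -0.58387104,  0.23993991]), 'ee_rot': array([-3.08856490e+00, -5.66482446e-01,  6.29524437e-04]), 'force': array([ 0.1491388 , -0.61307171, -0.80428314]), 'ft_torque': array([-0.04734109, -0.0024455 , -0.00066185]), 'width': 1.000826915688791}
{'intrinsics': array([[452.77098687,   0.        , 257.644135  ],
       [  0.        , 452.77098687, 195.72666549],
       [  0.        ,   0.        ,   1.        ]]), 'distortion': array([-0.09428726,  0.        ,  0.        ,  0.        ,  0.        ]), 'position': array([ 0.46773793, -0.95882385,  0.45437308]), 'attitude': array([-2.04270136,  0.09654803, -0.05302334])}
{'intrinsics': array([[423.75268732,   0.        , 253.87745093],
       [  0.        , 423.75268732, 198.13442112],
       [  0.        ,   0.        ,   1.        ]]), 'distortion': array([-0.06353455,  0.        ,  0.        ,  0.        ,  0.        ]), 'position': array([ 0.49053721, -0.22126969,  0.94781815]), 'attitude': array([-2.13888883,  2.19333133, -0.03714395])}
```

View pics/side0.png

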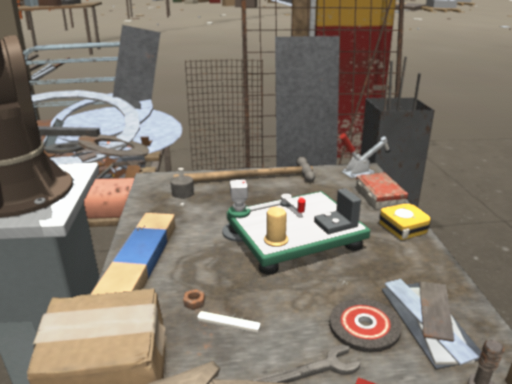

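View pics/top0.png

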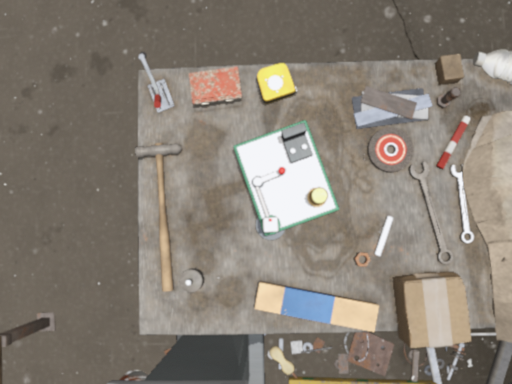

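The side view shows the stand at (297,228), with the screw head at (238,192), the post at (301,204) and the brass fitting at (276,225). In the top view the screw head is at (270,226), the brass at (318,196), the post at (282,171), the pivot at (257,182) and the hole saw at (192,280). Next I'll measure these.

```bash
cat > h.py <<'E'
import numpy as np, cv2
from scipy.spatial.transform import Rotation as R
from cell import observe, eyes, arm
def ray(n,uv):
    c=eyes.camera_params(n)
    p=cv2.undistortPoints(np.array(uv,float).reshape(-1,1,2),c["intrinsics"],c["distortion"]).reshape(-1,2)
    d=np.c_[p,np.ones(len(p))]@R.from_rotvec(c["attitude"]).as_matrix().T
    return np.array(c["position"]),d
def plane(n,uv,z):
    o,d=ray(n,uv); return o+d*((z-o[2])/d[:,2])[:,None]
def proj(n,P):
    c=eyes.camera_params(n);r=R.from_rotvec(c["attitude"]).as_matrix().T
    return cv2.projectPoints(np.array(P,float).reshape(-1,1,3),cv2.Rodrigues(r)[0],-r@np.array(c["position"]),c["intrinsics"],c["distortion"])[0].reshape(-1,2)
def two(a,b):
    oa,da=ray("side",[a]);ob,db=ray("top",[b]);da=da[0];db=db[0]
    t=np.linalg.lstsq(np.c_[da,-db],ob-oa,rcond=None)[0]
    return oa+da*t[0],ob+db*t[1]
E
python3 - <<'E'
from h import *
im=cv2.imread("pics/top0.png");d=np.load("pics/top0.npy")
hsv=cv2.cvtColor(im,cv2.COLOR_BGR2HSV)
H,S,V=cv2.split(hsv)
roi=np.zeros(H.shape,np.uint8);roi[110:250,220:350]=1
white=((S<40)&(V>170)&(roi>0)).astype(np.uint8)
green=((H>60)&(H<95)&(S>80)&(roi>0)).astype(np.uint8)
m=white|green
g=np.argwhere(green)[:,::-1].astype(np.float32)
P=plane("top",g,0.042)[:,:2].astype(np.float32)
r=cv2.minAreaRect(P);print("rect green",r,len(g))
red=((H<8)|(H>172))&(S>150)&(roi>0)
rr=np.argwhere(red)[:,::-1];print("red px",rr.mean(0),len(rr))
print("post top",plane("top",[rr.mean(0)],0.08))
y=(H>15)&(H<32)&(S>100)&(roi>0);yy=np.argwhere(y)[:,::-1];print("brass",yy.mean(0),plane("top",[yy.mean(0)],0.09))
for n,(x0,y0,w,h) in {"top":(225,110,130,140),"side":(215,165,165,115)}.items():
    a=cv2.imread(f"pics/{n}0.png")[y0:y0+h,x0:x0+w]
    k=min(800/w,600/h);k=int(k);cv2.imwrite(f"pics/{n}0z.png",cv2.resize(a,None,fx=k,fy=k,interpolation=cv2.INTER_CUBIC));print(n,k)
E
```

```text
rect green ((0.5992759466171265, -0.2556913495063782), (0.20382650196552277, 0.1659594625234604), 18.212989807128906) 157
red px [280.91666667 170.58333333] 12
post top [[ 0.60910533 -0.2462112   0.08      ]]
brass [311.52941176 199.58823529] [[ 0.54692004 -0.3060626   0.09      ]]
top 4
side 4
```

View pics/top0z.png

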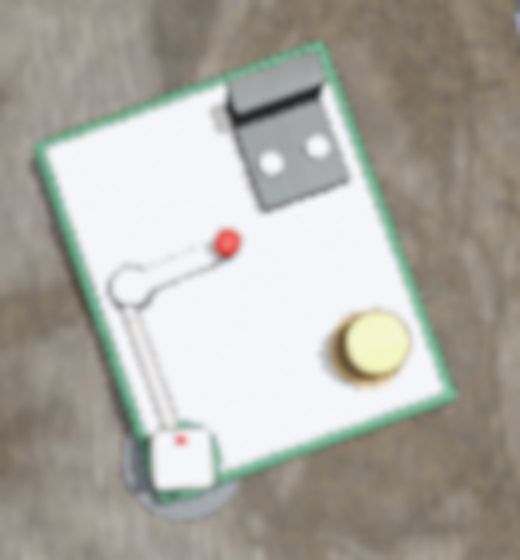

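View pics/side0z.png

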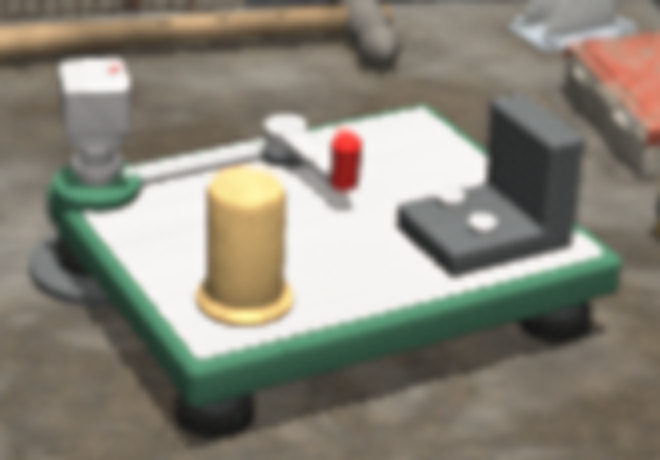

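Run:
```python
from h import *
T=lambda l:[(225+(u+.5)/4-.5,110+(v+.5)/4-.5) for u,v in l]
S=lambda l:[(215+(u+.5)/4-.5,165+(v+.5)/4-.5) for u,v in l]
c=plane("top",T([(40,147),(323,42),(452,396)]),0.042);print("corners",c.round(4))
ctr=(c[0]+c[2])/2;ex=c[1]-c[2];ey=c[0]-c[1]
print("ctr",ctr,np.linalg.norm(ex),np.linalg.norm(ey),np.degrees([np.arctan2(ex[1],ex[0]),np.arctan2(-ey[0],ey[1])]))
hd=two(S([(94,77)])[0],T([(183,458)])[0]);print("head top",hd)
ht=hd[0][2]
hc=plane("top",T([(150,430),(210,425),(217,487),(152,491)]),ht);print(hc.round(4));
for i in range(4):
    e=hc[(i+1)%4]-hc[i];print(np.linalg.norm(e),np.degrees(np.arctan2(e[1],e[0])))
print("head ctr at zs",plane("top",T([(183,458)]),.10),plane("top",T([(183,458)]),.11))
print("post",two(S([(347,138)])[0],T([(228,241)])[0]))
print("pivot",plane("top",T([(131,286)]),.06))
a=np.radians(17.5)
for ang in (16,18,20,):
    a=np.radians(ang);M=np.array([[np.cos(a),-np.sin(a)],[np.sin(a),np.cos(a)]])
    for n,p in dict(screw=(-.085,.065),piv=(.01,.06),brass=(-.062,-.045),blk=(.056,-.045)).items(): print(ang,n,ctr[:2]+M@p)
```

```text
corners [[ 0.6701 -0.1486  0.042 ]
 [ 0.7232 -0.3035  0.042 ]
 [ 0.5293 -0.3656  0.042 ]]
ctr [ 0.59972948 -0.25712006  0.042     ] 0.20353199854686538 0.16375860560689304 [17.76515298 18.88926675]
head top (array([ 0.4987499 , -0.22155728,  0.10069171]), array([ 0.49934936, -0.2215795 ,  0.10069795]))
[[ 0.5137 -0.2055  0.1007]
 [ 0.5155 -0.2355  0.1007]
 [ 0.4845 -0.2381  0.1007]
 [ 0.4833 -0.2057  0.1007]]
0.030048052073781858 -86.67088211269156
0.031048877425819372 -175.12373373023544
0.03242211828164683 92.14870054646713
0.030408099082928054 0.4471450665002733
head ctr at zs [[ 0.49935662 -0.22157976  0.1       ]] [[ 0.49925259 -0.2215761   0.11      ]]
post (array([ 0.61061068, -0.2477539 ,  0.07740637]), array([ 0.61088727, -0.24778864,  0.07744568]))
pivot [[ 0.59088211 -0.19661481  0.06      ]]
16 screw [ 0.50010581 -0.21806723]
16 piv [ 0.59280385 -0.19668799]
16 brass [ 0.55253493 -0.31746636]
16 blk [ 0.66596381 -0.28494115]
18 screw [ 0.49880357 -0.22156783]
18 piv [ 0.59069902 -0.1969665 ]
18 brass [ 0.55466974 -0.31907666]
18 blk [ 0.66689441 -0.28261266]
20 screw [ 0.4976243  -0.22511176]
20 piv [ 0.5886052  -0.19731831]
20 brass [ 0.55685944 -0.32061148]
20 blk [ 0.66774317 -0.2802531 ]
```

Findings: the stand's yaw is about 18°. The screw axis is at about (0.499, -0.2215), the head's top at z of about 0.1007, and the head's yaw about 2.7°. I'll move above the head and spin back so there's plenty of clockwise range.

Request:
step_arm([
  [[0.0918,0.07,0.09,0,18],[0.0918,0.14,0.18,0,36],[0.0918,0.21,0.27,0,54],[0.0918,0.2777,0.3622,-0.02,72],[0.0918,0.2777,0.3622,-0.04,72],[0.0918,0.2777,0.3622,-0.06,72],[0.0918,0.2777,0.3622,-0.07,72],[0.0918,0.2777,0.3622,-0.07,72],[0.0918,0.2777,0.3622,-0.07,72],[0.0918,0.2777,0.3622,-0.07,72]],
], squeeze=25)

```text
clock: 0.93
position: [0.4717, -0.2571, 0.1816]
ee_rot: [-2.167, -2.273, 0.002]
force: [1.4, 0.1, -0.5]
width: 0.999
```

Run:
```python
from h import *
s=observe();print(s["clock"],s["joints"],s["position"],s["force"],s["ft_torque"])
M=R.from_rotvec(s["ee_rot"]).as_matrix();print(np.degrees(np.arctan2(M[1,1],M[0,1])),M[:,2])
```

```text
0.9333 [ 0.6847997   0.38487583 -0.37677327  1.83782721  0.17125978  0.95179217
  0.28092079] [ 0.47170716 -0.25707652  0.1815935 ] [ 1.39413617  0.0930746  -0.48957441] [-0.06788823 -0.1243983   0.00627633]
2.739637031159861 [-1.41367972e-03 -2.25212678e-04 -9.99998975e-01]
```

Request:
step_arm([
  [[0.0918,0.0276,0.0355,0,10],[0.0918,0.0276,0.0355,0,20],[0.0918,0.0276,0.0355,0,20]],
])

```text
clock: 1.18
position: [0.5013, -0.2174, 0.1813]
ee_rot: [-1.722, -2.626, -0.001]
force: [-0.5, -0.8, 0.7]
width: 0.999
```

```bash
cat > st.py <<'E'
from h import *
s=observe();print(s["clock"],s["joints"].round(3),s["position"].round(4),s["force"].round(2),s["ft_torque"].round(3),s["width"])
M=R.from_rotvec(s["ee_rot"]).as_matrix();print(np.degrees(np.arctan2(M[1,1],M[0,1])).round(2),M[:,2].round(4))
E
python3 st.py
```

```text
1.1833 [ 0.662  0.414 -0.469  1.811  0.221  0.97   0.511] [ 0.5013 -0.2174  0.1813] [-0.53 -0.84  0.72] [-0.083 -0.079  0.052] 0.9990187717781798
23.48 [-8.0e-04  1.3e-03 -1.0e+00]
```

Request:
step_arm([
  [[0.0918,-0.002,-0.004,0,7],[0.0918,-0.002,-0.004,0,14],[0.0918,-0.002,-0.004,0,21],[0.0918,-0.002,-0.004,0,28],[0.0918,-0.002,-0.004,0,35],[0.0918,-0.002,-0.004,0,42],[0.0918,-0.002,-0.004,0,49],[0.0918,-0.002,-0.004,0,56],[0.0918,-0.002,-0.004,0,63],[0.0918,-0.002,-0.004,-0.01,69.2],[0.0918,-0.002,-0.004,-0.01,69.2],[0.0918,-0.002,-0.004,-0.01,69.2],[0.0918,-0.002,-0.004,-0.01,69.2]],
])

```text
clock: 2.27
position: [0.4991, -0.2214, 0.1712]
ee_rot: [0.068, -3.139, -0.0]
force: [0.1, -0.6, 0.2]
width: 1.001
```

```bash
python3 st.py
python3 - <<'E'
from h import *
for n in("side","top"):
    p,d=eyes.get_image(n);cv2.imwrite(f"pics/{n}1.png",p[:,:,::-1])
a=cv2.imread("pics/side1.png")[130:280,190:390];b=cv2.imread("pics/top1.png")[110:260,200:400]
cv2.imwrite("pics/z1.png",cv2.resize(np.vstack([a,b]),None,fx=2,fy=2,interpolation=cv2.INTER_CUBIC))
E
```

```text
2.2667 [ 0.859  0.488 -0.747  1.807  0.389  1.     1.569] [ 0.4991 -0.2214  0.1712] [ 0.14 -0.61  0.2 ] [ 0.114 -0.149 -0.028] 1.0006401951375374
92.46 [-0.0019 -0.     -1.    ]
```

View pics/z1.png

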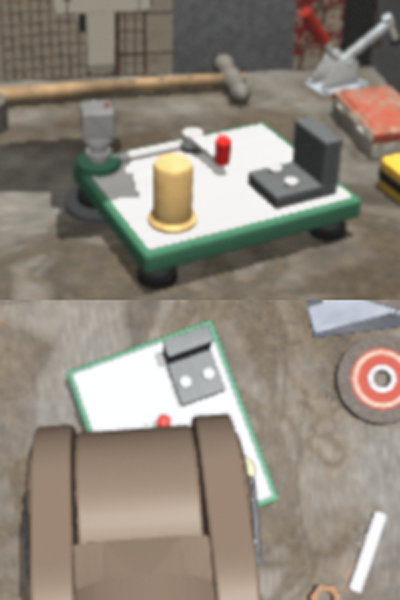

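The gripper hangs right over the screw head, with the head at crop (97,120) and the fingers above it. Descending.

Request:
step_arm([
  [[0.0918,0,0,-0.03,0],[0.0918,0,0,-0.06,0],[0.0918,0,0,-0.08,0],[0.0918,0,0,-0.087,0],[0.0918,0,0,-0.087,0],[0.0918,0,0,-0.087,0]],
])

```text
clock: 2.87
position: [0.5, -0.2212, 0.0853]
ee_rot: [0.069, -3.14, 0.001]
force: [0.1, -0.0, -0.2]
width: 1.0
```

Request:
step_arm([
  [[0.028,0,0,0,0],[0.028,0,0,0,0],[0.028,0,0,0,0],[0.028,0,0,0,0],[0.028,0,0,0,0],[0.028,0,0,0,0]],
], squeeze=8)

```text
clock: 3.37
position: [0.5, -0.2213, 0.0856]
ee_rot: [0.069, -3.14, 0.001]
force: [0.9, 1.1, 0.2]
width: 0.613
```

```bash
python3 st.py
```

```text
3.3667 [ 0.802  0.59  -0.68   1.891  0.493  0.834  1.478] [ 0.5    -0.2213  0.0856] [0.93 1.11 0.22] [ 0.114 -0.116 -0.029] 0.6128869879149978
92.52 [-4.e-04 -9.e-04 -1.e+00]
```

Request:
step_arm([
  [[0.028,0,0,0,0],[0.028,0,0,0,0],[0.028,0,0,0,0],[0.028,0,0,0,0],[0.028,0,0,0,0],[0.028,0,0,0,0]],
])

```text
clock: 3.87
position: [0.5, -0.2213, 0.0856]
ee_rot: [0.069, -3.14, 0.001]
force: [0.3, 0.3, 0.1]
width: 0.325
```

```bash
python3 st.py
```

```text
3.8667 [ 0.802  0.59  -0.68   1.891  0.493  0.834  1.478] [ 0.5    -0.2213  0.0856] [0.27 0.31 0.11] [ 0.124 -0.151 -0.031] 0.3250732783319801
92.52 [-4.e-04 -8.e-04 -1.e+00]
```

Request:
step_arm([
  [[0.026,0,0,0,0],[0.026,0,0,0,0],[0.026,0,0,0,-4],[0.026,0,0,-0.0002,-8],[0.026,0,0,-0.0003,-12],[0.026,0,0,-0.0004,-16],[0.026,0,0,-0.0006,-20],[0.026,0,0,-0.0006,-20]],
], squeeze=20)

```text
clock: 4.53
position: [0.5001, -0.2211, 0.085]
ee_rot: [-0.482, -3.104, 0.001]
force: [0.1, 1.1, 0.3]
width: 0.325
```

```bash
python3 st.py
```

```text
4.5333 [ 0.741  0.567 -0.59   1.896  0.427  0.807  1.185] [ 0.5001 -0.2211  0.085 ] [0.14 1.13 0.31] [ 0.393 -0.216 -0.073] 0.3247007672301846
72.35 [-7.e-04 -6.e-04 -1.e+00]
```

Request:
step_arm([
  [[0.026,0,0,-0.0001,-4],[0.026,0,0,-0.0002,-8],[0.026,0,0,-0.0003,-12],[0.026,0,0,-0.0004,-16],[0.026,0,0,-0.0006,-20]],
])

```text
clock: 4.95
position: [0.5002, -0.2209, 0.0844]
ee_rot: [-1.014, -2.973, 0.001]
force: [0.2, 0.7, 0.4]
width: 0.328
```

```bash
python3 st.py
python3 - <<'E'
from h import *
for n in("side","top"):
    p,d=eyes.get_image(n);cv2.imwrite(f"pics/{n}2.png",p[:,:,::-1])
a=cv2.imread("pics/side2.png")[130:280,190:390]
cv2.imwrite("pics/z2.png",cv2.resize(a,None,fx=4,fy=4,interpolation=cv2.INTER_CUBIC))
E
python3 st.py
```

```text
4.95 [ 0.679  0.547 -0.5    1.902  0.362  0.783  0.894] [ 0.5002 -0.2209  0.0844] [0.18 0.65 0.35] [ 0.308 -0.202  0.016] 0.32803782484729477
52.32 [-7.e-04 -2.e-04 -1.e+00]
5.05 [ 0.679  0.547 -0.499  1.902  0.362  0.783  0.895] [ 0.5002 -0.2209  0.0844] [0.29 0.89 0.9 ] [ 0.308 -0.235 -0.045] 0.3270222198271355
52.4 [-7.e-04 -4.e-04 -1.e+00]
```

View pics/z2.png

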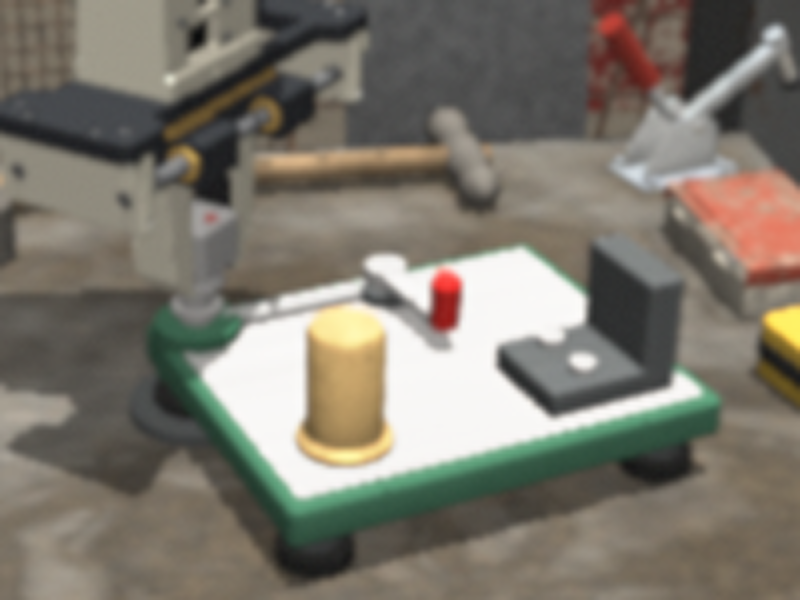

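```bash
cat > av.py <<'E'
from h import *
F=[];T=[]
for i in range(3):
    eyes.get_image("side"); s=observe();F.append(s["force"]);T.append(s["ft_torque"])
M=R.from_rotvec(s["ee_rot"]).as_matrix()
print(s["clock"],"yaw",np.degrees(np.arctan2(M[1,1],M[0,1])).round(2),"j7",s["joints"][6].round(2),"p",s["position"].round(4),"F",np.mean(F,0).round(2),"T",np.mean(T,0).round(3),"sd",np.std(T,0)[2].round(3),s["width"].round(3))
E
python3 av.py
```

```text
Traceback (most recent call last):
  File "av.py", line 6, in <module>
    print(s["clock"],"yaw",np.degrees(np.arctan2(M[1,1],M[0,1])).round(2),"j7",s["joints"][6].round(2),"p",s["position"].round(4),"F",np.mean(F,0).round(2),"T",np.mean(T,0).round(3),"sd",np.std(T,0)[2].round(3),s["width"].round(3))
                                                                                                                                                                                                                   ^^^^^^^^^^^^^^^^
AttributeError: 'float' object has no attribute 'round'
```

Request:
step_arm([
  [[0.026,0,0,-0.0001,-4],[0.026,0,0,-0.0002,-8],[0.026,0,0,-0.0003,-12],[0.026,0,0,-0.0004,-16]],
])

```text
clock: 5.53
position: [0.5003, -0.2209, 0.0842]
ee_rot: [-1.414, -2.805, 0.0]
force: [0.5, 1.5, 1.3]
width: 0.327
```

```bash
python3 st.py;python3 av.py
```

```text
5.5333 [ 0.629  0.534 -0.428  1.906  0.309  0.767  0.666] [ 0.5003 -0.2209  0.0842] [0.55 1.47 1.3 ] [ 0.359 -0.171  0.07 ] 0.32690055554814834
36.51 [-4.e-04  1.e-04 -1.e+00]Traceback (most recent call last):
  File "av.py", line 6, in <module>
    print(s["clock"],"yaw",np.degrees(np.arctan2(M[1,1],M[0,1])).round(2),"j7",s["joints"][6].round(2),"p",s["position"].round(4),"F",np.mean(F,0).round(2),"T",np.mean(T,0).round(3),"sd",np.std(T,0)[2].round(3),s["width"].round(3))
                                                                                                                                                                                                                   ^^^^^^^^^^^^^^^^
AttributeError: 'float' object has no attribute 'round'
```

Request:
step_arm([
  [[0.026,0,0,-0.0001,-4],[0.026,0,0,-0.0002,-8],[0.026,0,0,-0.0003,-12],[0.026,0,0,-0.0004,-16]],
])

```text
clock: 6.02
position: [0.5006, -0.2209, 0.0841]
ee_rot: [1.784, 2.586, -0.0]
force: [-0.9, 0.8, 5.7]
width: 0.325
```

```bash
python3 st.py;python3 av.py
```

```text
6.0167 [ 0.578  0.522 -0.356  1.91   0.257  0.753  0.439] [ 0.5006 -0.2209  0.0841] [-0.92  0.83  5.73] [0.421 0.071 0.172] 0.32501949008984804
20.79 [-1.e-04 -1.e-04 -1.e+00]Traceback (most recent call last):
  File "av.py", line 6, in <module>
    print(s["clock"],"yaw",np.degrees(np.arctan2(M[1,1],M[0,1])).round(2),"j7",s["joints"][6].round(2),"p",s["position"].round(4),"F",np.mean(F,0).round(2),"T",np.mean(T,0).round(3),"sd",np.std(T,0)[2].round(3),s["width"].round(3))
                                                                                                                                                                                                                   ^^^^^^^^^^^^^^^^
AttributeError: 'float' object has no attribute 'round'
```

```bash
sed -i 's/s\["width"\].round(3)/s["width"]/; s/s\["clock"\],"yaw"/round(s["clock"],2),"yaw"/' av.py; python3 av.py
```

```text
6.32 yaw 20.98 j7 0.44 p [ 0.5006 -0.2209  0.0841] F [-0.95  1.11  5.38] T [ 0.415  0.049 -0.139] sd 0.023 0.3249364819995801
```

Request:
step_arm([
  [[0.026,0,0,0.0004,0],[0.026,0,0,0.0004,0]],
])

```text
clock: 6.48
position: [0.5005, -0.2209, 0.0842]
ee_rot: [-1.776, -2.591, -0.0]
force: [1.2, 0.1, -3.3]
width: 0.327
```

```bash
python3 av.py
```

```text
6.63 yaw 21.06 j7 0.44 p [ 0.5005 -0.2209  0.0842] F [ 1.6   0.43 -3.59] T [ 0.265 -0.57   0.097] sd 0.017 0.32356439810022597
```

Request:
step_arm([
  [[0.026,0,0,-0.0001,-3],[0.026,0,0,-0.0002,-6],[0.026,0,0,-0.0002,-9]],
])

```text
clock: 6.88
position: [0.5006, -0.2209, 0.0841]
ee_rot: [-1.977, -2.441, -0.0]
force: [0.8, -0.0, 0.1]
width: 0.326
```

```bash
python3 st.py; python3 av.py
```

```text
6.8833 [ 0.549  0.517 -0.316  1.912  0.228  0.747  0.313] [ 0.5006 -0.2209  0.0841] [ 0.81 -0.03  0.06] [ 0.285 -0.317  0.172] 0.326417128372118
11.99 [-1.e-04  1.e-04 -1.e+00]
7.03 yaw 12.16 j7 0.32 p [ 0.5006 -0.2209  0.0841] F [0.58 0.31 0.43] T [ 0.241 -0.336 -0.055] sd 0.076 0.3201906016421335
```

Request:
step_arm([
  [[0.026,0,0,0,-2.5],[0.026,0,0,0,-5],[0.026,0,0,0,-7.5]],
])

```text
clock: 7.28
position: [0.5007, -0.2209, 0.0841]
ee_rot: [-2.128, -2.311, 0.0]
force: [0.8, -0.0, -1.0]
width: 0.324
```

```bash
python3 st.py; python3 av.py
```

```text
7.2833 [ 0.524  0.513 -0.282  1.914  0.203  0.742  0.208] [ 0.5007 -0.2209  0.0841] [ 0.83 -0.04 -1.  ] [ 0.235 -0.378  0.17 ] 0.3235345453426443
4.7 [-1.e-04 -0.e+00 -1.e+00]
7.43 yaw 4.8 j7 0.21 p [ 0.5007 -0.2209  0.0842] F [ 1.17  0.2  -0.73] T [ 0.209 -0.403 -0.061] sd 0.07 0.3223268957740835
```

Request:
step_arm([
  [[0.06,0,0,0,0],[0.06,0,0,0,0],[0.06,0,0,0,0],[0.06,0,0,0,0],[0.06,0,0,0,0],[0.06,0,0,0,0]],
])

```text
clock: 7.93
position: [0.5007, -0.221, 0.0842]
ee_rot: [2.126, 2.313, -0.0]
force: [0.1, -0.2, 0.5]
width: 0.645
```

```bash
python3 av.py
```

```text
8.08 yaw 4.81 j7 0.21 p [ 0.5007 -0.221   0.0841] F [0.02 0.38 0.18] T [-0.023 -0.11   0.009] sd 0.009 0.6530964595596318
```

Request:
step_arm([
  [[0.06,0,0,0.02,0],[0.06,0,0,0.05,0],[0.06,-0.02,0,0.09,0],[0.06,-0.06,0,0.12,0],[0.06,-0.1,0.02,0.13,0],[0.06,-0.12,0.06,0.13,0],[0.06,-0.12,0.1,0.13,0],[0.06,-0.12,0.1,0.13,0]],
])

```text
clock: 8.75
position: [0.3787, -0.1165, 0.2148]
ee_rot: [2.123, 2.316, 0.0]
force: [-0.5, 0.4, 0.2]
width: 0.65
```

```bash
python3 st.py
python3 - <<'E'
from h import *
for n in("side","top"):
    p,d=eyes.get_image(n);cv2.imwrite(f"pics/{n}3.png",p[:,:,::-1]);np.save(f"pics/{n}3.npy",d)
a=cv2.imread("pics/side3.png")[165:280,215:380];b=cv2.imread("pics/top3.png")[110:250,225:355]
cv2.imwrite("pics/s3z.png",cv2.resize(a,None,fx=4,fy=4,interpolation=cv2.INTER_CUBIC))
cv2.imwrite("pics/t3z.png",cv2.resize(b,None,fx=4,fy=4,interpolation=cv2.INTER_CUBIC))
E
```

```text
8.75 [ 0.542  0.12  -0.41   2.097  0.059  0.935  0.186] [ 0.3787 -0.1165  0.2148] [-0.49  0.36  0.19] [-0.015 -0.082 -0.019] 0.6495547431742144
4.97 [ 2.e-04 -1.e-04 -1.e+00]
```

View pics/s3z.png

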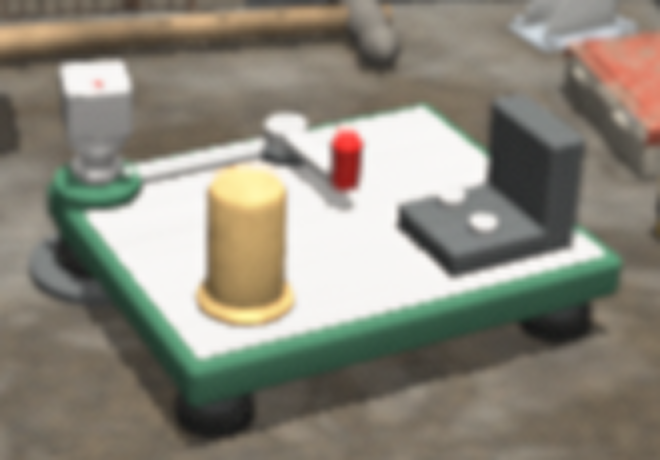

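View pics/t3z.png

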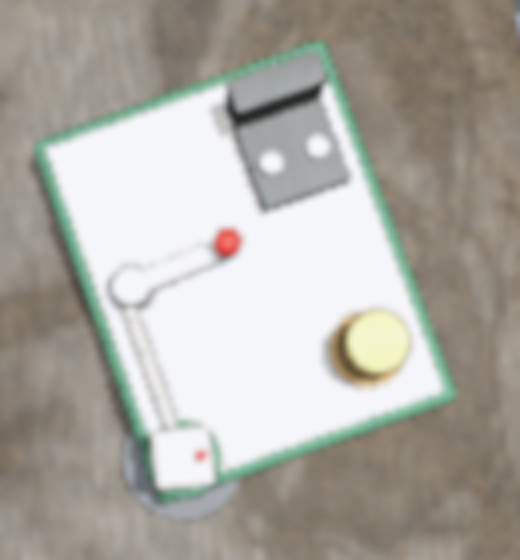

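The red mark on the head has gone from crop (180,439) to (200,456), about 90° clockwise. The stand hasn't moved and the lever is still open, with its post at about (0.611, -0.248). Next I'll close the fingers and go to the near side of the post.

Request:
step_arm([
  [[0,0.03,-0.02,0,-7],[0,0.06,-0.04,0,-14],[0,0.09,-0.06,0,-21],[0,0.12,-0.08,0,-28],[0,0.15,-0.1,0,-35],[0,0.18,-0.12,0,-42],[0,0.207,-0.141,0,-49],[0,0.207,-0.141,0,-56],[0,0.207,-0.141,0,-63],[0,0.207,-0.141,0,-70],[0,0.207,-0.141,0,-74],[0,0.207,-0.141,-0.03,-74],[0,0.207,-0.141,-0.06,-74],[0,0.207,-0.141,-0.08,-74],[0,0.207,-0.141,-0.08,-74],[0,0.207,-0.141,-0.08,-74]],
])

```text
clock: 10.18
position: [0.5868, -0.2609, 0.1335]
ee_rot: [3.089, 0.573, -0.005]
force: [0.2, 0.4, 1.0]
width: 0.01
```

```bash
python3 st.py
python3 - <<'E'
from h import *
for n in("side","top"):
    p,d=eyes.get_image(n);cv2.imwrite(f"pics/{n}4.png",p[:,:,::-1])
a=cv2.imread("pics/side4.png")[130:280,190:390]
cv2.imwrite("pics/s4z.png",cv2.resize(a,None,fx=4,fy=4,interpolation=cv2.INTER_CUBIC))
E
```

```text
10.1833 [ 0.378  0.564 -0.065  1.641  0.046  0.941 -0.909] [ 0.5868 -0.2609  0.1335] [0.15 0.4  0.96] [ 0.004  0.005 -0.01 ] 0.010096122024020418
-68.99 [-0.0033 -0.001  -1.    ]
```

View pics/s4z.png

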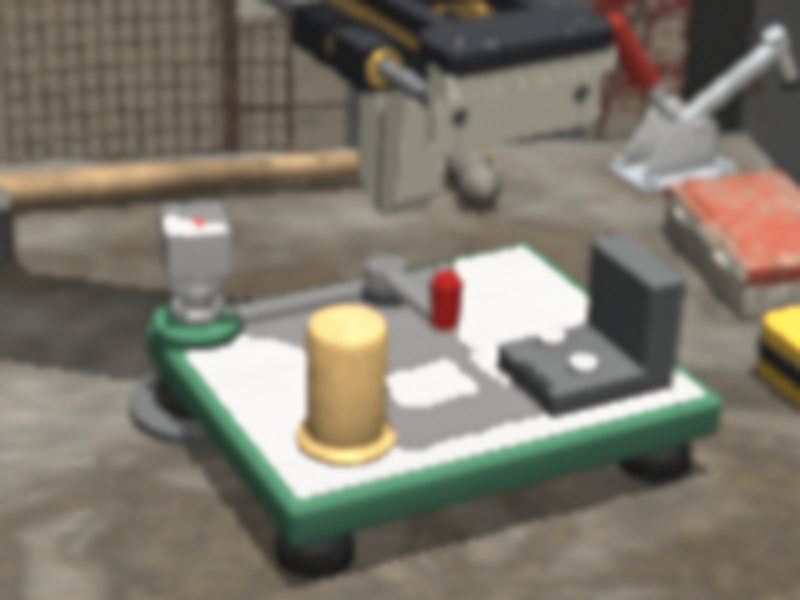

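The shut fingers hang above and to the near side of the post (crop (447,300)), clear of the brass (347,380). Lowering to post height.

Request:
step_arm([
  [[0,-0.002,0.002,-0.02,0],[0,-0.002,0.002,-0.04,0],[0,-0.002,0.002,-0.057,0],[0,-0.002,0.002,-0.057,0],[0,-0.002,0.002,-0.057,0]],
])

```text
clock: 10.7
position: [0.5869, -0.2594, 0.0799]
ee_rot: [3.086, 0.572, 0.002]
force: [0.1, 0.3, 0.2]
width: 0.007
```

```bash
python3 st.py
python3 - <<'E'
from h import *
p,d=eyes.get_image("side");a=p[130:280,190:390,::-1]
cv2.imwrite("pics/s5z.png",cv2.resize(a,None,fx=4,fy=4,interpolation=cv2.INTER_CUBIC))
s=observe();pv=np.array([.5909,-.1968])
# plan TCP: lever dir angle a, post at pv+.055, TCP 18 mm behind along tangent
a0=-69
for a in [-69,-60,-50,-40,-30,-20,-10,0,5,8,11,14]:
    r=np.radians(a);P=pv+.055*np.array([np.cos(r),np.sin(r)])-.018*np.array([-np.sin(r),np.cos(r)])
    print(a,a-a0,"lever",round(np.radians(a+72),2),(P-s["position"][:2]).round(4))
E
```

```text
10.7 [ 0.375  0.622 -0.065  1.691  0.054  0.828 -0.918] [ 0.5869 -0.2594  0.0799] [0.1  0.33 0.2 ] [-0.024 -0.008  0.006] 0.006681524671233139
-68.99 [ 0.0018 -0.0026 -1.    ]
-69 0 lever 0.05 [0.0063 0.0049]
-60 9 lever 0.21 [0.0153 0.006 ]
-50 19 lever 0.38 [0.025 0.009]
-40 29 lever 0.56 [0.034  0.0135]
-30 39 lever 0.73 [0.0421 0.0196]
-20 49 lever 0.91 [0.049  0.0269]
-10 59 lever 1.08 [0.0545 0.0354]
0 69 lever 1.26 [0.0584 0.0447]
5 74 lever 1.34 [0.0598 0.0495]
8 77 lever 1.4 [0.0604 0.0525]
11 80 lever 1.45 [0.0609 0.0555]
14 83 lever 1.5 [0.0612 0.0585]
```

View pics/s5z.png

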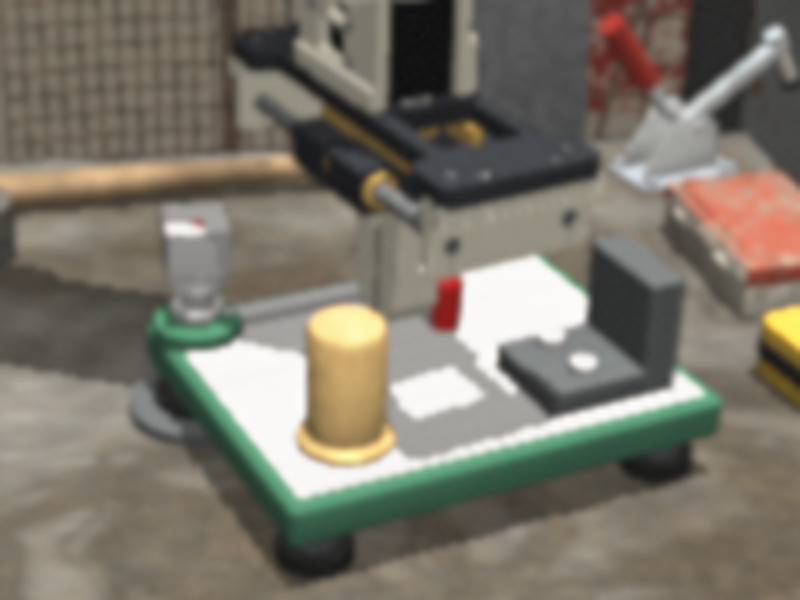

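The fingertips now stand beside the post on its near side (crop (445,300)), 10 mm or so behind it. I'll push it along the arc.

Request:
step_arm([
  [[0,0.003,0.002,-0.004,0],[0,0.006,0.004,-0.004,0],[0,0.01,0.005,-0.004,4],[0,0.015,0.006,-0.004,9],[0,0.02,0.0075,-0.004,14],[0,0.025,0.009,-0.004,19]],
])

```text
clock: 11.25
position: [0.613, -0.2514, 0.0777]
ee_rot: [2.946, 1.079, 0.005]
force: [-2.5, -2.1, 2.5]
width: 0.006
```

```bash
python3 st.py
python3 - <<'E'
from h import *
p,d=eyes.get_image("side");a=p[130:280,190:390,::-1]
cv2.imwrite("pics/s6z.png",cv2.resize(a,None,fx=4,fy=4,interpolation=cv2.INTER_CUBIC))
E
```

```text
11.25 [ 0.405  0.656 -0.151  1.633  0.125  0.857 -0.665] [ 0.613  -0.2514  0.0777] [-2.49 -2.06  2.55] [-0.317  0.485  0.067] 0.005661521367105482
-49.77 [ 0.0047 -0.0034 -1.    ]
```

View pics/s6z.png

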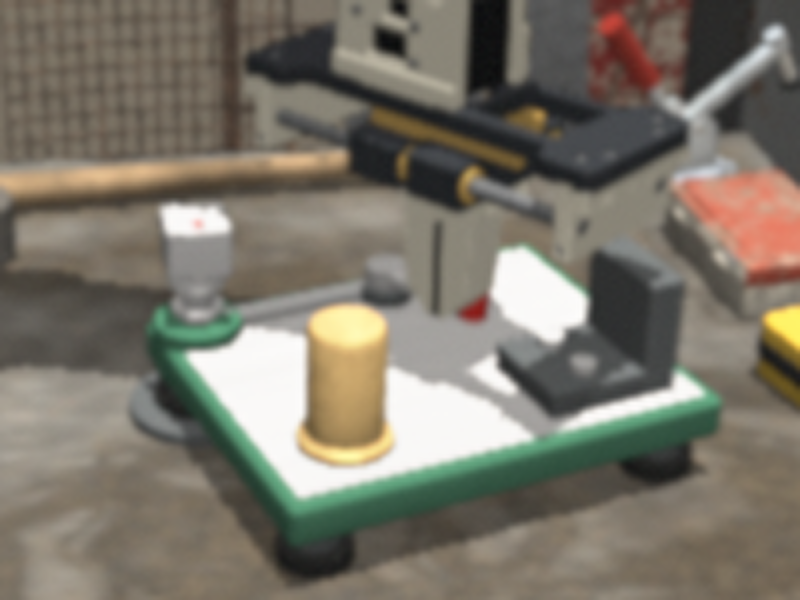

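The post has moved and the fingers are pushing it (crop (472,308)) with a light force of 3 N. Continuing.

Request:
step_arm([
  [[0,0.004,0.003,0,5],[0,0.008,0.0055,0,10],[0,0.012,0.0085,0,15],[0,0.016,0.0116,0,20],[0,0.0195,0.015,0,25],[0,0.023,0.019,0,30],[0,0.0255,0.023,0,35],[0,0.0284,0.0274,0,40],[0,0.0305,0.032,0,45],[0,0.0323,0.0367,0,50]],
])

```text
clock: 12.13
position: [0.6473, -0.215, 0.0786]
ee_rot: [2.204, 2.231, 0.01]
force: [1.4, -2.6, -0.6]
width: 0.01
```

```bash
python3 st.py
python3 - <<'E'
from h import *
p,d=eyes.get_image("side");a=p[130:280,190:390,::-1]
cv2.imwrite("pics/s7z.png",cv2.resize(a,None,fx=4,fy=4,interpolation=cv2.INTER_CUBIC))
E
```

```text
12.1333 [ 0.479  0.709 -0.379  1.564  0.305  0.92   0.011] [ 0.6473 -0.215   0.0786] [ 1.37 -2.62 -0.61] [-0.651 -0.395 -0.013] 0.00973206636181774
0.69 [ 7.8e-03  8.0e-04 -1.0e+00]
```

View pics/s7z.png

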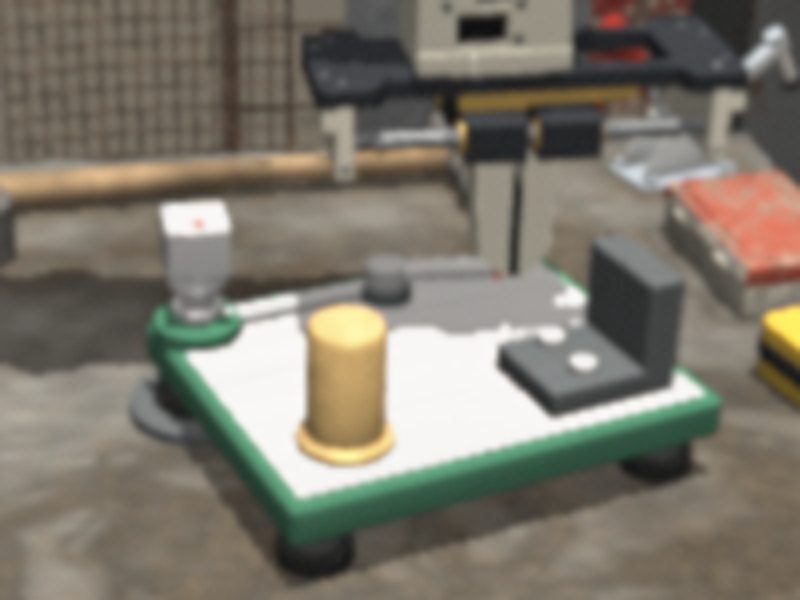

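The lever now points nearly to +x, with the post at crop (497,272). I'll take the last part in small increments, watching the force.

Request:
step_arm([
  [[0,-0.001,0.0025,0,3],[0,-0.001,0.005,0,6],[0,-0.001,0.0075,0,8]],
])

```text
clock: 12.43
position: [0.6478, -0.2068, 0.0795]
ee_rot: [2.035, 2.384, 0.012]
force: [3.3, -1.8, -0.5]
width: 0.006
```

```bash
python3 st.py
```

```text
12.4333 [ 0.492  0.711 -0.417  1.569  0.334  0.923  0.122] [ 0.6478 -0.2068  0.0795] [ 3.35 -1.83 -0.46] [-0.522 -0.79  -0.035] 0.006056230626344164
9.03 [ 0.0102  0.0017 -0.9999]
```

Request:
step_arm([
  [[0,-0.0005,0.001,-0.001,1],[0,-0.0005,0.002,-0.001,2]],
])

```text
clock: 12.6
position: [0.6481, -0.2054, 0.0792]
ee_rot: [1.995, 2.416, 0.014]
force: [2.5, -3.2, 1.3]
width: 0.004
```

Request:
step_arm([
  [[0,-0.0005,0.001,-0.001,1],[0,-0.0005,0.0015,-0.001,1]],
])

```text
clock: 12.77
position: [0.648, -0.2041, 0.0786]
ee_rot: [1.974, 2.432, 0.014]
force: [2.9, -2.3, 1.4]
width: 0.006
```

Request:
step_arm([
  [[0,-0.0005,0.001,-0.001,1],[0,-0.0005,0.001,-0.001,1]],
])

```text
clock: 12.93
position: [0.6474, -0.203, 0.0776]
ee_rot: [1.952, 2.45, 0.014]
force: [1.9, -1.8, 1.4]
width: 0.005
```

Request:
step_arm([
  [[0,-0.0003,0.001,0,1],[0,-0.0003,0.001,0,1]],
])

```text
clock: 13.1
position: [0.647, -0.2018, 0.0774]
ee_rot: [1.929, 2.468, 0.014]
force: [1.7, -1.5, 1.0]
width: 0.005
```

Request:
step_arm([
  [[0,-0.0003,0.001,0,1],[0,-0.0003,0.001,0,1]],
])

```text
clock: 13.27
position: [0.6469, -0.2014, 0.0775]
ee_rot: [1.905, 2.485, 0.014]
force: [3.9, -3.1, -0.2]
width: 0.006
```

```bash
python3 st.py
python3 - <<'E'
from h import *
p,d=eyes.get_image("side");a=p[130:280,190:390,::-1]
cv2.imwrite("pics/s8z.png",cv2.resize(a,None,fx=4,fy=4,interpolation=cv2.INTER_CUBIC))
E
```

```text
13.2667 [ 0.501  0.713 -0.443  1.579  0.357  0.917  0.2  ] [ 0.6469 -0.2014  0.0775] [ 3.93 -3.1  -0.21] [-0.692 -0.769 -0.037] 0.006265881724988994
15.06 [ 0.0133  0.001  -0.9999]
```

View pics/s8z.png

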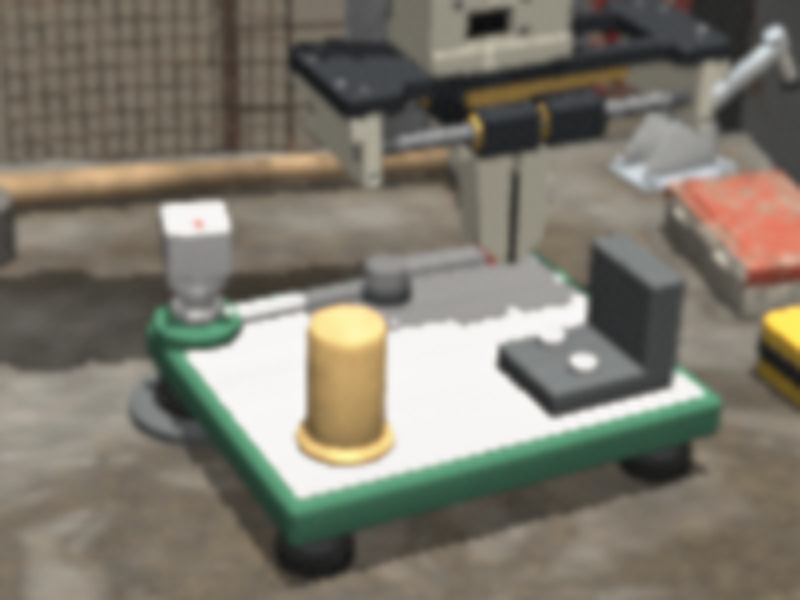

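The last millimetre moved the tool only 0.4 mm while the force rose to 5 N, so the lever is at its stop. The picture agrees: the lever lies in line with the link to the screw. Backing off.

Request:
step_arm([
  [[0,0,-0.006,0,0],[0,0,-0.012,0.005,0],[0,0,-0.012,0.03,0],[0,0,-0.012,0.06,0],[0,0,-0.012,0.1,0],[0,-0.04,0,0.14,0],[0,-0.08,0.03,0.16,0],[0,-0.12,0.06,0.16,0],[0,-0.16,0.08,0.16,0],[0,-0.2,0.1,0.16,0],[0,-0.24,0.1,0.16,0],[0,-0.27,0.1,0.16,0],[0,-0.27,0.1,0.16,0]],
])

```text
clock: 14.4
position: [0.3719, -0.1002, 0.237]
ee_rot: [1.906, 2.488, 0.01]
force: [-0.2, 0.2, -0.6]
width: 0.001
```

```bash
python3 st.py
python3 - <<'E'
from h import *
for n in("side","top"):
    p,d=eyes.get_image(n);cv2.imwrite(f"pics/{n}9.png",p[:,:,::-1])
a=cv2.imread("pics/side9.png")[165:280,215:380];b=cv2.imread("pics/top9.png")[110:250,225:355]
cv2.imwrite("pics/s9z.png",cv2.resize(a,None,fx=4,fy=4,interpolation=cv2.INTER_CUBIC))
cv2.imwrite("pics/t9z.png",cv2.resize(b,None,fx=4,fy=4,interpolation=cv2.INTER_CUBIC))
im=cv2.imread("pics/top9.png");H,S,V=cv2.split(cv2.cvtColor(im,cv2.COLOR_BGR2HSV))
m=((H<8)|(H>172))&(S>150);m[:110]=0;m[222:]=0;m[:,:225]=0;m[:,340:]=0
q=np.argwhere(m)[:,::-1].mean(0);P=plane("top",[q],.08)[0];v=P[:2]-[.5909,-.1968];print(q,P,"lever",np.arctan2(v[1],v[0])+np.radians(72),np.linalg.norm(v))
E
```

```text
14.4 [ 0.704  0.086 -0.605  2.079  0.057  0.984  0.333] [ 0.3719 -0.1002  0.237 ] [-0.15  0.24 -0.61] [-0.012 -0.011  0.065] 0.0010141264089971993
15.08 [ 9.4e-03  6.0e-04 -1.0e+00]
[249.85714286 155.78571429] [ 0.64184544 -0.18288336  0.08      ] lever 1.5232987855215936 0.05281202731432819
```

View pics/s9z.png

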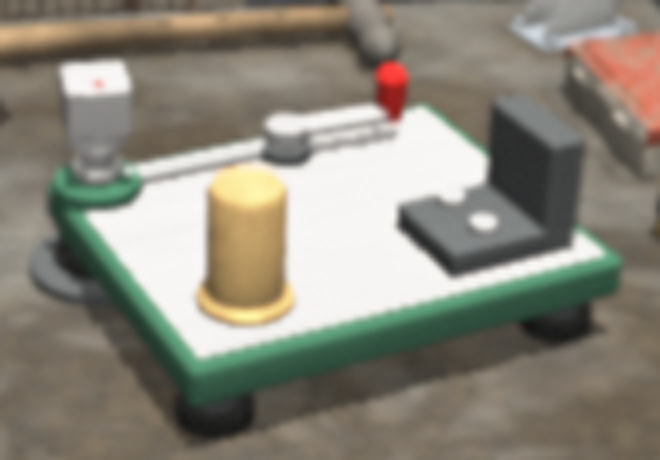

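View pics/t9z.png

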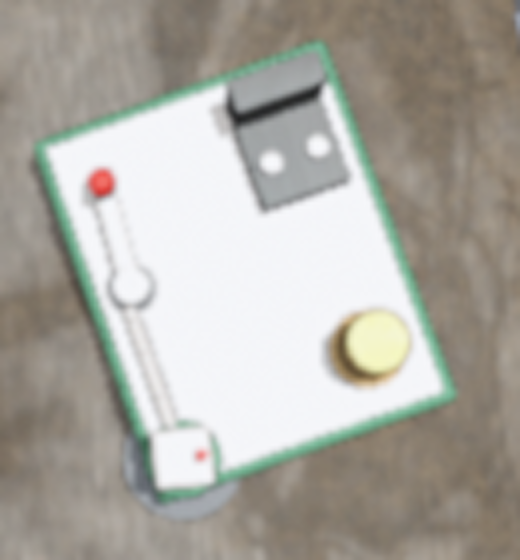

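The lever measures about 1.5 rad. The stand's corners (crop (40,147), (323,42), (452,396)) and the brass fitting haven't moved. Handing in.

```bash
python3 -c "
from cell import arm
print(arm.sign_off())"
```

```text
the job is handed in; nothing more can be done
None
```

I turned the levelling screw about 88° clockwise in one grip and let go of it. I then swung the lock lever to its stop with the shut fingers, backed off, and handed in at about 14.5 s of the 72 s.

**Screw load:** I estimate about 11 N on the screw's foot, but I couldn't measure it directly.
- **Touch point:** the foot met its disc about 40° before the end of the turn. I judged this from the vertical force and the turning torque, and it is good to about 8°.
- **Torque:** while turning, it rose about 0.15 N m above the free-turning value. With the drag range you gave, that means roughly 9 to 17 N on the foot. The sensor noise was 0.02 N m or more, and readings with the arm stopped disagreed even in sign, so I used only the readings taken while turning.
- **The other three feet:** I couldn't measure their loads. I stopped well short of 1.1 rad (63°) past touch, where the two neighbouring feet go light.
- **Vertical push:** at one point the gripper pressed down on the screw with about 6 N, and I eased that off before finishing.

**Lever:** the last picture puts it at about 1.52 rad, which is at the stop given the measuring error. My push on it stayed at about 5 N in the readings I took.

**Left alone:** the stand and the brass fitting look unmoved in the last pictures, and the robot was clear of everything. I kept away from the hole saw but didn't measure its position again at the end.

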